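# Clear and reload the insulation tester

## Robot

A 7-joint arm with a two-finger parallel gripper is mounted at the origin on the work surface. World frame = base frame: x ahead of the robot, y to its left, z up, the work surface at z = 0. Lengths are in m, angles in rad, forces in N, time in s.
With the tool pointing down it reaches from about 0.4 to 0.85 m from the base axis. Payload 4.5 kg.
Tool frame: the origin (TCP) lies on the centre line of the jaws, within the pads' length; the fingertips stand r.tcp_to_tips ahead of it and the grasp point (between the pads) lies 11 mm behind it (r.tcp_to_tips is the distance from the TCP to the fingertips, in m); y points along the fingers, x is the direction in which the jaws open and shut, and the axes are right-handed (so a half turn about y gives the same grasp; the last joint's range is limited). The gripper opens to 88 mm and grips with 3 to 60 N. Pads are 18 mm wide; open, the fingers measure 123 mm over their backs; the gripper's body (75 mm by 187 mm) begins 45 mm behind the grasp point.
Start: joints at [1.312, 0.689, -0.195, 1.565, 0.157, 0.902, -0.215], TCP at [0.18, -0.598, 0.247] pointing down, gripper open.
Joint ranges: [-3.01, 3.01], [-0.46, 2.08], [-1.47, 1.51], [0.13, 2.56], [-1, 4.14], [0.04, 2.09], [-2.66, 2.66]. Speed limits (rad/s): [2.57, 2.57, 3.14, 3.14, 3.14, 3.14, 3.14].

## Interface

Orientations are given as a unit quaternion [x, y, z, w].
In Python, from plant import r gives the robot as it stands. The module is installed in compiled form; this text tells all that it offers.
- The arm moves only by the shell command python3 -m inch 'ROWS' [OPENING] [FORCE]. ROWS is text: rows parted by semicolons, each of 4 numbers parted by spaces: the shift along the tool's x, y, z in mm, then the turn about the tool's y in degrees. In form: x y z spin; .... A call has 1 to 10 rows; each row is the pose to reach, as a shift and turn from the pose commanded when the call began, along the tool's axes at that moment; what a row does not reach only later rows make up. A row lasts 1/10 s, in which the tool goes at most 50 mm and 8.59 degrees, less where a joint would pass 70% of its speed; a pose out of reach is approached as far as the arm can. A call with a gripper value outside its range is refused whole. OPENING is the gripper command: -1 is shut, 1 is fully open, values between are in proportion, set as the call begins (- or left out, the last holds). The fingers move at their own pace and stop on an object; FORCE is the grip in N (left out, the last holds). Time passes only in rows, so rows that repeat a pose let the fingers close. It gives the time, the measured TCP pose, the force and the opening at its end, in the units of the state.
- r.get_state(): the state, without advancing time (a new reading comes with each control period).
- r.snapshot(name): name is "scene" or "top" or "wrist"; returns a dict with "frame" (384x512x3 uint8, red, green, blue), "intrinsics" (3x3 intrinsics, pixels), "dist_coeffs" ([k1, k2, p1, p2, k3] as OpenCV has them; the pictures are not rectified), "R" (3x3) and "t" (3): a world point X has camera coordinates R X + t. Camera axes: x right, y down, z forward; pixel columns grow to the right and rows downward; lengths in m; the calibration is good to about 2 mm. A picture is of the moment at which its call begins. There is no depth.
- r.finish_job(): hands the job in, once; it reports no verdict.
Trained networks look in the newest picture that a camera, given by its name, has taken for a name from the list of things; names that differ only in an ending like _2 or _b are one class to them, and where a whole thing is asked for, a point or a joint stands for the part that bears it (a point fixed in the world has none). Each returns a list of dicts, best first, with "p" (0 to 1); they miss things now and then, are a little off and sometimes report something else, mostly with a low value. They report only what shows in the picture. A call takes as long as a camera call. They do not tell look-alikes from the thing itself.
- r.trace(camera, name): "region" (384x512 bool, what is visible of it) and "centre" ([row, column] in pixels, amid what is visible of it).
- r.tip_of(camera, name): "centre" ([row, column] in pixels: a listed point, or the origin of a listed thing).
The state is a dict: "clock": time; "q": joint angles; "qd": joint speeds; "joint_torque": joint torques, N m; "tool_pos": TCP position; "eef_rot": TCP orientation; "contact_force": force on the tool from outside, world axes, zero at the start; "moment": the same for the moment, N m; "opening": opening from 0.0 (shut) to 1.0 (fully open).
Only numpy, scipy, OpenCV 4.12 (cv2) and the standard library are available. Lean on these libraries where they do the work, as an engineer would, in place of code of your own. Each camera call takes 0.05 s, during which the arm holds its last target.

## Task

Slide the clear cover of the three-bay insulation tester fully open, then feel down into each bay with the fingertips until they touch its floor or something left inside, going one bay after another from the robot's left to its right; put every metal block left in a bay into the grey tray. Seat every new foam cassette upright and fully home in a bay of its own (any bay), then slide the cover fully shut. Leave the other things on the table alone.

Things in the scene. Friction and masses are not known exactly. Their poses are not given: they have to be found in the camera images.
- tester: Three-bay insulation tester, fixed. Grey bay block 128 mm (x) by 240 mm (y), rim 55 mm above the table; behind it (+x) a white housing 84 mm high, 196 mm deep; aluminium side rails (outer faces y = +/-120 mm, tops at 100 mm). Origin on the table under the middle bay's centre; x along the cover's track towards the white housing, away from the robot; y along the row of bays to the robot's left.
- cover (a joint): Position of the clear sliding cover over the bays, in m: 0 fully shut (over all bays), 0.19 fully open (parked over the white housing). It slides along the tester's +x to open, with about 1.5 N of friction, and stays where it is left. Its top is 98 mm above the table, its underside 92 mm.
- cover_handle (a point): Centre of the black upright handle tab on the cover: 16 mm thick along the tester's x, 60 mm wide along y, standing from 98 to 130 mm above the table; the point is 114 mm above the table. It moves with the cover; with the cover shut it is 50 mm to the robot's side of the bay centres.
- tray: Grey open tray, fixed on the table, 160 mm (x) by 130 mm (y), 35 mm high, walls and floor 5 mm thick. Origin at the centre of its underside.
- floor_left: Floor of the left bay (as the robot sees it). Origin at the centre of the bay's floor, on its upper face, 10 mm above the table and 45 mm below the rim; axes as the tester's. The bay is 100 mm long (x) and 48 mm wide (y), with upright walls; bays are 72 mm apart along y.
- floor_middle: Floor of the middle bay (as the robot sees it). Origin at the centre of the bay's floor, on its upper face, 10 mm above the table and 45 mm below the rim; axes as the tester's. The bay is 100 mm long (x) and 48 mm wide (y), with upright walls; bays are 72 mm apart along y.
- floor_right: Floor of the right bay (as the robot sees it). Origin at the centre of the bay's floor, on its upper face, 10 mm above the table and 45 mm below the rim; axes as the tester's. The bay is 100 mm long (x) and 48 mm wide (y), with upright walls; bays are 72 mm apart along y.
- cassette1_c (a point): New foam sample cassette (all alike; two or three present), standing beside the tester: pink foam body with grey plastic foot and top, 93 (x) by 41 (y) by 45 mm high, and on its top centre a grey grip tab 20 mm thick (x), 30 wide (y), 32 high; 77 mm in all; 140 g. The point is on its axis half-way up, 38.5 mm above its underside. Fully home, its body is flush with the bay's rim; either way round fits.
- cassette2_c (a point): New foam sample cassette (all alike; two or three present), standing beside the tester: pink foam body with grey plastic foot and top, 93 (x) by 41 (y) by 45 mm high, and on its top centre a grey grip tab 20 mm thick (x), 30 wide (y), 32 high; 77 mm in all; 140 g. The point is on its axis half-way up, 38.5 mm above its underside. Fully home, its body is flush with the bay's rim; either way round fits.
- cassette3_c (a point): New foam sample cassette (all alike; two or three present), standing beside the tester: pink foam body with grey plastic foot and top, 93 (x) by 41 (y) by 45 mm high, and on its top centre a grey grip tab 20 mm thick (x), 30 wide (y), 32 high; 77 mm in all; 140 g. The point is on its axis half-way up, 38.5 mm above its underside. Fully home, its body is flush with the bay's rim; either way round fits.
- block_left_c (a point): Bare aluminium block that may have been left in the left bay (absent if none is there; one or two of the three exist): 30 mm (x) by 38 mm (y) by 42 mm high, about 125 g. Standing in the bay its top is 3 mm below the rim, and it stands within 7 mm of the bay's centre, its 30 mm side along the bay's length. The point is its centre, 21 mm above its underside.
- block_middle_c (a point): Bare aluminium block that may have been left in the middle bay (absent if none is there; one or two of the three exist): 30 mm (x) by 38 mm (y) by 42 mm high, about 125 g. Standing in the bay its top is 3 mm below the rim, and it stands within 7 mm of the bay's centre, its 30 mm side along the bay's length. The point is its centre, 21 mm above its underside.
- block_right_c (a point): Bare aluminium block that may have been left in the right bay (absent if none is there; one or two of the three exist): 30 mm (x) by 38 mm (y) by 42 mm high, about 125 g. Standing in the bay its top is 3 mm below the rim, and it stands within 7 mm of the bay's centre, its 30 mm side along the bay's length. The point is its centre, 21 mm above its underside.
- foam_house: Bystander: pink foam model house, about 110 mm tall, loose. Origin at its underside's centre.
- mug: Bystander: white mug, 90 mm tall, loose. Origin at its underside's centre.
- screwdriver: Bystander: screwdriver lying on the table.
Mind the look-alikes: they are no part of the job. Leave any blue or yellow look-alike of the part that bears cassette2_c alone.

How it is judged:
On the way, in this order (a step that is already met when the one before it is completed fails the run):
1. the cover is slid fully open (at least 0.178 m) (value of joint cover above 0.178 m), for 0.2 s.
2. the fingers touch the floor of the left bay, or the block left in it ((contact force between the fingers and floor_left above 0.5 N or contact force between the fingers and block_left above 0.5 N)), for 0.1 s.
3. the fingers touch the floor of the middle bay, or the block left in it ((contact force between the fingers and floor_middle above 0.5 N or contact force between the fingers and block_middle above 0.5 N)), for 0.1 s.
4. the fingers touch the floor of the right bay, or the block left in it ((contact force between the fingers and floor_right above 0.5 N or contact force between the fingers and block_right above 0.5 N)), for 0.1 s.
At the end, for the whole second after the job is handed in: The cover is within 8 mm of shut; every cassette present stands upright (within 0.08 rad) at the bottom of a bay (within 4 mm of home in height, 10 mm of the bay's centre); every block that was left in a bay lies in the tray; all at rest (value of joint cover below 0.008 m and ((horizontal distance between cassette1_c and floor_left below 0.01 m and z of cassette1_c in the frame of floor_left between 0.034 and 0.0425 m) or (horizontal distance between cassette1_c and floor_middle below 0.01 m and z of cassette1_c in the frame of floor_middle between 0.034 and 0.0425 m) or (horizontal distance between cassette1_c and floor_right below 0.01 m and z of cassette1_c in the frame of floor_right between 0.034 and 0.0425 m)) and linear speed of each of cassette1, cassette2, cassette3, block_left, block_middle, block_right below 0.02 m/s and angle between each of cassette1_c, cassette2_c, cassette3_c's own z axis and vertical below 0.08 rad and ((horizontal distance between cassette2_c and floor_left below 0.01 m and z of cassette2_c in the frame of floor_left between 0.034 and 0.0425 m) or (horizontal distance between cassette2_c and floor_middle below 0.01 m and z of cassette2_c in the frame of floor_middle between 0.034 and 0.0425 m) or (horizontal distance between cassette2_c and floor_right below 0.01 m and z of cassette2_c in the frame of floor_right between 0.034 and 0.0425 m)) and ((horizontal distance between cassette3_c and floor_left below 0.01 m and z of cassette3_c in the frame of floor_left between 0.034 and 0.0425 m) or (horizontal distance between cassette3_c and floor_middle below 0.01 m and z of cassette3_c in the frame of floor_middle between 0.034 and 0.0425 m) or (horizontal distance between cassette3_c and floor_right below 0.01 m and z of cassette3_c in the frame of floor_right between 0.034 and 0.0425 m)) and x of block_left_c in the frame of tray between -0.075 and 0.075 m and y of block_left_c in the frame of tray between -0.06 and 0.06 m and z of each of block_left_c, block_middle_c, block_right_c in the frame of tray below 0.045 m and x of block_middle_c in the frame of tray between -0.075 and 0.075 m and y of block_middle_c in the frame of tray between -0.06 and 0.06 m and x of block_right_c in the frame of tray between -0.075 and 0.075 m and y of block_right_c in the frame of tray between -0.06 and 0.06 m); the robot touches nothing.
It fails at once if the foam house is moved by more than 30 mm (distance of foam_house from where it was at the start of the episode above 0.03 m).
It fails at once if the mug is moved by more than 30 mm (distance of mug from where it was at the start of the episode above 0.03 m).
It fails at once if the screwdriver is moved by more than 30 mm (distance of screwdriver from where it was at the start of the episode above 0.03 m).
Of cassette1, cassette2, cassette3 only 2 to 3 are there at a start; the rules pass over those that are not, and their reading is None.
Of block_left, block_middle, block_right only 1 to 2 are there at a start; the rules pass over those that are not, and their reading is None.
At some moment in a run one of cassette1, cassette2, cassette3 may be knocked a few centimetres aside while the robot is not near it.
It also fails if it takes over 210 s, if anything falls off the work surface, if the arm or the gripper's body presses on something with over 40 N, if the wrist force passes 120 N, or if a joint passes its speed limit or range.

## Working session

There is one attempt and no reset: what is moved stays moved. The work goes in short steps, Python scripts to look and compute and a shell command to move; the robot and the scene stay as the last step left them, time stands still between calls to the robot, and variables do not carry over. Pictures are saved under pics/ and viewed, and the job is handed in when it is done.

```bash
mkdir -p pics
cat > h.py <<'E'
import numpy as np,cv2
from plant import r
from scipy.spatial.transform import Rotation as Ro
def snap(n,f):
    s=r.snapshot(n); cv2.imwrite('pics/'+f,s['frame'][:,:,::-1]); return s
def ray(s,rc,z):
    K=np.array(s['intrinsics']);d=np.array(s['dist_coeffs'])
    p=cv2.undistortPoints(np.array([[[rc[1],rc[0]]]],float),K,d)[0,0]
    R=np.array(s['R']);t=np.array(s['t'])
    c=-R.T@t; v=R.T@np.array([p[0],p[1],1]); return c+v*(z-c[2])/v[2]
def proj(s,X):
    R=np.array(s['R']);t=np.array(s['t'])
    return cv2.projectPoints(np.array(X,float).reshape(-1,3),cv2.Rodrigues(R)[0],t,np.array(s['intrinsics']),np.array(s['dist_coeffs']))[0][:,0,::-1]
def st():
    s=r.get_state(); print('t',round(s['clock'],2),'pos',np.round(s['tool_pos'],4),'F',np.round(s['contact_force'],1),'op',round(s['opening'],3))
    print(np.round(Ro.from_quat(s['eef_rot']).as_matrix(),3).tolist()); return s
def rel(target,yaw=None):
    s=r.get_state();M=Ro.from_quat(s['eef_rot']).as_matrix()
    print('rel mm',np.round(1000*M.T@(np.array(target)-s['tool_pos']),1))
E
python3 - <<'E'
from h import *
st();print(r.tcp_to_tips, r.get_state()['q'])
Z={'tester':0,'cover_handle':.114,'tray':0,'floor_left':.01,'floor_middle':.01,'floor_right':.01,'cassette1_c':.0385,'block_left_c':.031,'foam_house':0,'mug':0,'screwdriver':0}
for c in ['scene','top']:
    s=snap(c,c+'0.png')
    for n,z in Z.items():
        for d in r.tip_of(c,n)[:5]:
            print(c,n,round(d['p'],2),np.round(d['centre']),np.round(ray(s,d['centre'],z),3))
E
```

```text
t 0.0 pos [ 0.1802 -0.5978  0.2459] F [-0.4 -0.1  0.5] op 1.0
[[0.289, -0.001, 0.957], [-0.957, 0.002, 0.289], [-0.002, -1.0, -0.0]]
0.008 [ 1.31178858  0.68997663 -0.19452732  1.56633824  0.15729913  0.90249974
 -0.21510706]
scene tester 0.86 [189. 232.] [0.516 0.009 0.   ]
scene cover_handle 0.98 [163. 229.] [ 0.501 -0.005  0.114]
scene cover_handle 0.68 [262. 279.] [0.787 0.305 0.114]
scene tray 0.58 [142. 162.] [ 0.42  -0.358  0.   ]
scene cassette1_c 0.87 [213. 303.] [0.53  0.286 0.038]
scene cassette1_c 0.53 [171. 130.] [ 0.636 -0.348  0.038]
scene foam_house 0.6 [262. 276.] [0.725 0.275 0.   ]
scene mug 0.69 [202. 134.] [ 0.726 -0.269  0.   ]
scene screwdriver 0.44 [171. 127.] [ 0.615 -0.384  0.   ]
scene screwdriver 0.43 [141. 161.] [ 0.417 -0.367  0.   ]
scene screwdriver 0.27 [230. 348.] [0.501 0.44  0.   ]
top tester 0.96 [202. 289.] [0.508 0.021 0.   ]
top tester 0.68 [172. 406.] [ 0.61  -0.372  0.   ]
top tester 0.56 [226. 401.] [ 0.427 -0.352  0.   ]
top cover_handle 0.68 [203. 298.] [ 0.504 -0.     0.114]
top tray 0.84 [226. 401.] [ 0.428 -0.352  0.   ]
top tray 0.39 [204. 292.] [0.502 0.013 0.   ]
top floor_left 0.48 [201. 272.] [0.512 0.078 0.01 ]
top floor_middle 0.45 [200. 295.] [0.517 0.003 0.01 ]
top floor_right 0.51 [201. 315.] [ 0.511 -0.064  0.01 ]
top floor_right 0.4 [222. 401.] [ 0.442 -0.348  0.01 ]
top floor_right 0.34 [204. 290.] [0.503 0.017 0.01 ]
top cassette1_c 0.87 [198. 206.] [0.523 0.292 0.038]
top foam_house 0.57 [140. 214.] [0.719 0.272 0.   ]
top mug 0.93 [138. 369.] [ 0.725 -0.251  0.   ]
top screwdriver 0.81 [172. 404.] [ 0.608 -0.367  0.   ]
```

```bash
python3 -c "
import cv2
for c in ['scene','top']:
    i=cv2.imread(f'pics/{c}0.png'); cv2.imwrite(f'pics/{c}0b.png',cv2.resize(i,(800,600)))
"
```

```text
(no output)
```

View pics/scene0b.png

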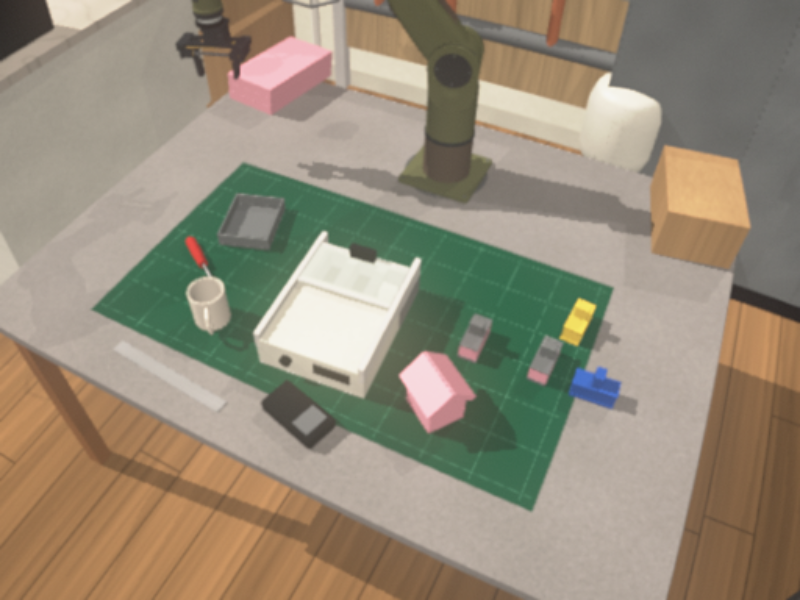

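View pics/top0b.png

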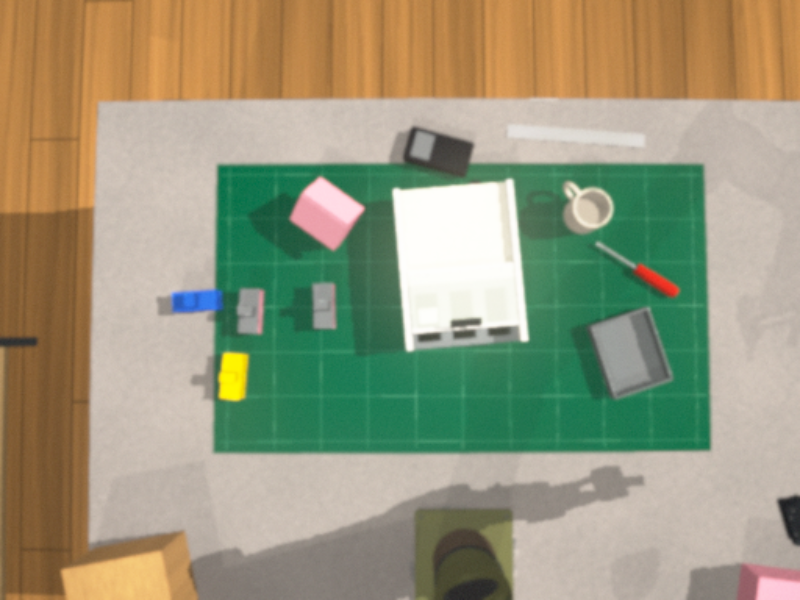

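The scene view shows two grey/pink cassettes to the robot's left (top picture, 800 px: (324,305) and (251,311)). Blue and yellow look-alikes lie further left, the tray is on the right at (630,352), and the tester sits in the middle, slightly rotated with its cover shut (handle at (466,322)).

Run:
```python
from h import *
s=snap('top','top1.png')
P=[ray(s,(v*.64,u*.64),.1)[:2] for u,v in [(394,190),(408,348),(513,181),(526,340)]]
print(np.round(P,3))
print(np.degrees(np.arctan2(*(P[0]-P[1])[::-1])),np.degrees(np.arctan2(*(P[2]-P[3])[::-1])))
i=cv2.resize(s['frame'][100:260,130:460,::-1],None,fx=2.4,fy=2.4,interpolation=cv2.INTER_CUBIC); cv2.imwrite('pics/top1c.png',i)
for n in ['tester','cassette1_c','tray','cover_handle']:
    for d in r.trace('top',n)[:4]:
        g=d['region'].astype(np.uint8);c=cv2.findContours(g,0,2)[0]; c=max(c,key=len); print(n,round(d['p'],2),d['centre'],g.sum(),cv2.minAreaRect(c))
w=snap('wrist','w0.png')
print(-np.array(w['R']).T@w['t'], np.array(w['R']).tolist())
```

```text
[[ 0.759  0.141]
 [ 0.443  0.114]
 [ 0.776 -0.098]
 [ 0.458 -0.12 ]]
4.908151159795669 3.92633435821585
tester 0.63 [171.7, 293.3] 7792 ((293.7171936035156, 168.8893585205078), (103.48235321044922, 78.4039535522461), 84.80557250976562)
cassette1_c 0.61 [179.3, 418.5] 228 ((418.0441589355469, 177.92648315429688), (33.27072525024414, 7.374439716339111), 30.963756561279297)
cassette1_c 0.59 [196.2, 207.3] 411 ((207.0, 195.0), (28.0, 14.0), 90.0)
tray 0.73 [224.9, 400.0] 2144 ((402.3999938964844, 225.7000274658203), (51.54512405395508, 42.69074630737305), 71.56504821777344)
tray 0.47 [188.9, 297.0] 2707 ((295.85321044921875, 190.65597534179688), (41.015411376953125, 67.99736022949219), 84.89783477783203)
cover_handle 0.64 [189.0, 296.2] 2651 ((296.00750732421875, 190.0863037109375), (39.93624496459961, 68.17750549316406), 85.03025817871094)
[ 0.25837487 -0.57641721  0.38490737] [[0.28785028850702454, -0.9576753560911501, 0.00035176997283493], [-0.9097807883905707, -0.27333978383132446, 0.3123848262167653], [-0.29906709695627937, -0.09024009591493042, -0.9499555761231204]]
```

View pics/top1c.png

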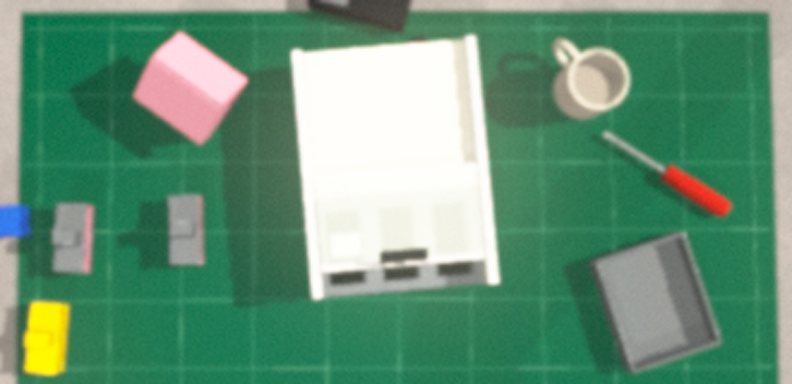

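View pics/w0.png

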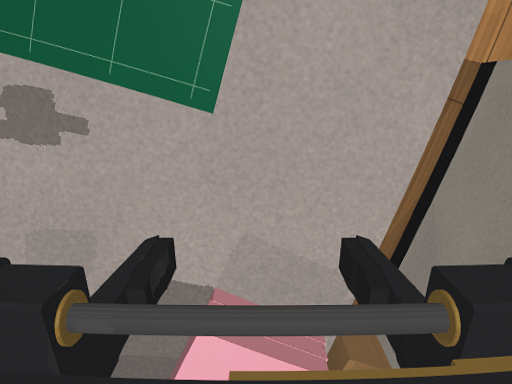

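```bash
python3 -c "
from h import *
rel([0.50,0.06,0.36])"
python3 -m inch '-250 -115 240 -40; -250 -115 240 -40; -350 -115 340 -60; -350 -115 340 -60; -350 -115 340 -60; -350 -115 340 -60; -450 -115 430 -77; -450 -115 430 -77; -450 -115 430 -77; -450 -115 430 -77' -0.3
```

```text
rel mm [-538.1 -113.3  496. ]
clock: 2.5
tool_pos: [0.4031, -0.1612, 0.3454]
eef_rot: [0.707, 0.024, -0.024, -0.707]
contact_force: [0.4, -0.4, 0.6]
opening: 0.348
```

```bash
python3 -c "
from h import *
st();rel([0.50,0.06,0.36])"
```

```text
t 2.5 pos [ 0.4031 -0.1612  0.3454] F [ 0.4 -0.4  0.6] op 0.348
[[0.998, 0.001, -0.068], [0.068, -0.0, 0.998], [0.001, -1.0, -0.0]]
rel mm [111.9 -14.7 214. ]
```

```bash
python3 -m inch '112 -15 214 0; 112 -15 214 0; 112 -15 214 0; 112 -15 214 0; 112 -15 214 0; 112 -15 214 0; 112 -15 214 0; 112 -15 214 0'
python3 - <<'E'
from h import *
st()
s=snap('wrist','w1.png')
Z={'tester':0,'cover_handle':.114,'tray':0,'floor_left':.01,'floor_middle':.01,'floor_right':.01,'cassette1_c':.0385,'block_left_c':.031}
for n,z in Z.items():
        for d in r.tip_of('wrist',n)[:5]:
            print(n,round(d['p'],2),np.round(d['centre']),np.round(ray(s,d['centre'],z),3))
E
```

```text
clock: 3.3
tool_pos: [0.4998, 0.0565, 0.3596]
eef_rot: [0.707, 0.022, -0.023, -0.706]
contact_force: [-0.7, -0.5, 0.4]
opening: 0.345
t 3.3 pos [0.4998 0.0565 0.3596] F [-0.7 -0.5  0.4] op 0.345
[[0.998, -0.001, -0.064], [0.064, -0.002, 0.998], [-0.001, -1.0, -0.001]]
tester 0.71 [177. 263.] [0.512 0.002 0.   ]
cover_handle 0.77 [204. 248.] [ 0.491 -0.005  0.114]
tray 0.68 [343. 209.] [ 0.427 -0.357  0.   ]
```

View pics/w1.png

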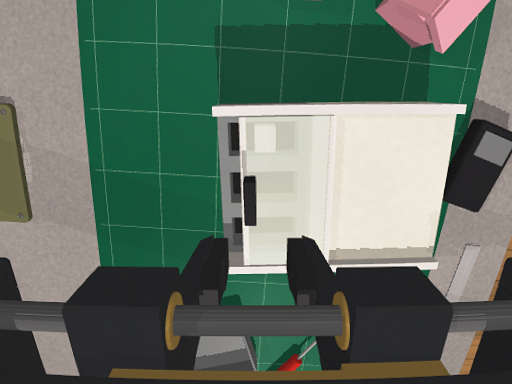

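Run:
```python
from h import *
s=snap('wrist','w2.png')
for nm,rc,z in [('tabcorner TL',(177,245),.13),('tab BL',(225,245),.13),('tab TR',(177,256),.13),('tab BR',(225,256),.13),('LrailNear',(106,214),.1),('LrailFar',(104,464),.1),('RrailNear',(272,229),.1),('RrailFar',(267,437),.1),('LrailInnerNear',(115,217),.1),('blockTL',(124,255),.052),('blockBR',(152,277),.052)]:
    print(nm,np.round(ray(s,rc,z)[:2],4))
i=cv2.resize(s['frame'][80:300,190:490,::-1],None,fx=2.6,fy=2.6,interpolation=cv2.INTER_CUBIC); cv2.imwrite('pics/w2c.png',i)
o=np.array([.513,.002]);a=np.radians(4.4);e=np.array([[np.cos(a),-np.sin(a)],[np.sin(a),np.cos(a)]])
```

```text
tabcorner TL [0.4864 0.0372]
tab BL [ 0.4897 -0.027 ]
tab TR [0.4999 0.0381]
tab BR [ 0.504  -0.0261]
LrailNear [0.4422 0.1181]
LrailFar [0.7594 0.1444]
RrailNear [ 0.4695 -0.1181]
RrailFar [ 0.782 -0.092]
LrailInnerNear [0.4463 0.1074]
blockTL [0.4945 0.0946]
blockBR [0.529  0.0567]
```

View pics/w2c.png

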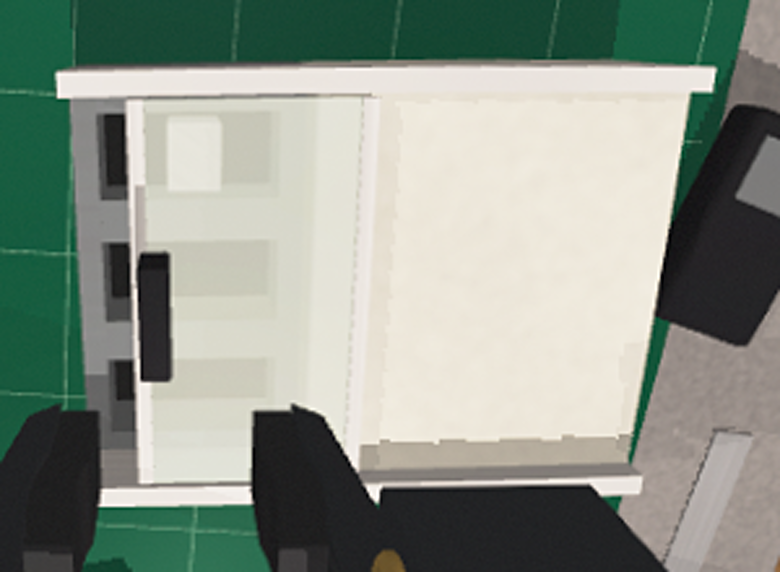

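```bash
python3 -c "
from h import *
rel([0.4955,0.0055,0.18]);rel([0.4955,0.0055,0.110])"
```

```text
rel mm [ -8.1 179.9 -51.9]
rel mm [ -8.1 249.9 -51.9]
```

```bash
python3 -m inch '-8 40 -52 -1; -8 80 -52 -1; -8 120 -52 -1; -8 160 -52 -1; -8 180 -52 -1;-8 180 -52 -1; -8 180 -52 -1' -0.1 30
python3 - <<'E'
from h import *
st()
s=snap('wrist','w3.png')
E
```

```text
clock: 4.5
tool_pos: [0.4961, 0.006, 0.1803]
eef_rot: [-0.706, -0.03, 0.029, 0.707]
contact_force: [-0.5, -0.2, -0.3]
opening: 0.448
t 4.5 pos [0.4961 0.006  0.1803] F [-0.5 -0.2 -0.3] op 0.448
[[0.997, 0.0, -0.084], [0.084, 0.0, 0.997], [0.0, -1.0, 0.0]]
```

View pics/w3.png

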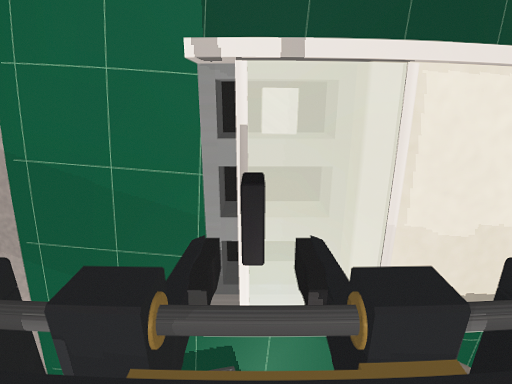

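```bash
python3 -m inch '-1 30 0 0; -1 60 0 0; -1 69 0 0; -1 69 0 0; -1 69 0 0'
python3 -m inch '0 0 0 0; 0 0 0 0; 0 0 0 0; 0 0 0 0; 0 0 0 0; 0 0 0 0' -1 30
```

```text
clock: 5.05
tool_pos: [0.4957, 0.0059, 0.1122]
eef_rot: [-0.706, -0.03, 0.029, 0.707]
contact_force: [0.3, 0.6, -0.4]
opening: 0.453
clock: 5.65
tool_pos: [0.4946, 0.0054, 0.1114]
eef_rot: [0.707, 0.03, -0.029, -0.706]
contact_force: [-1.3, -0.4, 5.9]
opening: 0.176
```

```bash
python3 -m inch '10 0 0 0; 30 0 0 0; 50 0 0 0; 70 0 0 0; 90 0 0 0; 110 0 0 0; 130 0 0 0; 140 0 0 0; 148 0 0 0; 148 0 0 0'; python3 -m inch '3 0 0 0; 6 0 0 0; 8 0 0 0; 8 0 0 0'
```

```text
clock: 6.65
tool_pos: [0.6439, 0.0178, 0.1115]
eef_rot: [-0.707, -0.03, 0.028, 0.707]
contact_force: [2.3, -0.3, 3.5]
opening: 0.181
clock: 7.05
tool_pos: [0.6502, 0.0183, 0.1114]
eef_rot: [0.707, 0.03, -0.029, -0.706]
contact_force: [-0.6, -1.1, 4.4]
opening: 0.182
```

```bash
python3 -m inch '2 0 0 0; 4 0 0 0; 6 0 0 0; 6 0 0 0';  python3 -m inch '2 0 0 0; 4 0 0 0; 4 0 0 0; 4 0 0 0'
```

```text
clock: 7.45
tool_pos: [0.6516, 0.0184, 0.1114]
eef_rot: [0.707, 0.026, -0.033, -0.706]
contact_force: [-12.3, -1.9, 13.5]
opening: 0.181
clock: 7.85
tool_pos: [0.6516, 0.0184, 0.1112]
eef_rot: [0.708, 0.024, -0.036, -0.705]
contact_force: [-20.3, -2.8, 21.2]
opening: 0.179
```

```bash
python3 -m inch '-8 0 0 0; -9 0 0 0; -9 0 0 0'; python3 -m inch '0 0 0 0; 0 0 0 0; 0 0 0 0; 0 -30 0 0; 0 -70 0 0; -40 -100 0 0; -80 -130 0 0; -120 -160 0 0; -120 -160 0 0; -120 -160 0 0' -0.1
python3 - <<'E'
from h import *
st()
s=snap('wrist','w4.png')
E
```

```text
clock: 8.15
tool_pos: [0.6505, 0.0183, 0.1113]
eef_rot: [0.707, 0.029, -0.03, -0.706]
contact_force: [-1.3, -1.0, 6.7]
opening: 0.18
clock: 9.15
tool_pos: [0.532, 0.0084, 0.2715]
eef_rot: [0.707, 0.03, -0.029, -0.706]
contact_force: [0.2, -0.5, -0.1]
opening: 0.449
t 9.15 pos [0.532  0.0084 0.2715] F [ 0.2 -0.5 -0.1] op 0.449
[[0.997, 0.002, -0.083], [0.083, -0.0, 0.997], [0.002, -1.0, -0.001]]
```

View pics/w4.png

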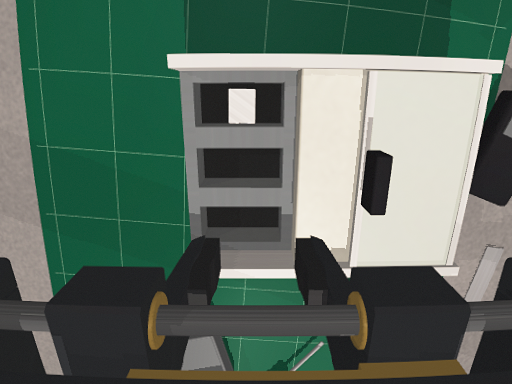

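Run:
```python
from h import *
s=snap('wrist','w5.png')
i=cv2.resize(s['frame'][50:260,160:340,::-1],None,fx=2.8,fy=2.8,interpolation=cv2.INTER_CUBIC); cv2.imwrite('pics/w5c.png',i)
o=np.array([.512,.005]);a=np.radians(4.75);E=np.array([[np.cos(a),-np.sin(a)],[np.sin(a),np.cos(a)]])
def W(x,y,z): return [*(o+E@[x,y]),z]
im=s['frame'][:,:,::-1].copy(); im=cv2.resize(im,None,fx=1.5,fy=1.5)
for k in (.072,0,-.072):
    q=proj(s,[W(sx*.05,k+sy*.024,.055) for sx,sy in [(-1,1),(1,1),(1,-1),(-1,-1)]])
    cv2.polylines(im,[np.int32(np.round(q[:,::-1]*1.5))],True,(0,0,255),1)
cv2.imwrite('pics/w5o.png',im)
```

```text
(no output)
```

View pics/w5c.png

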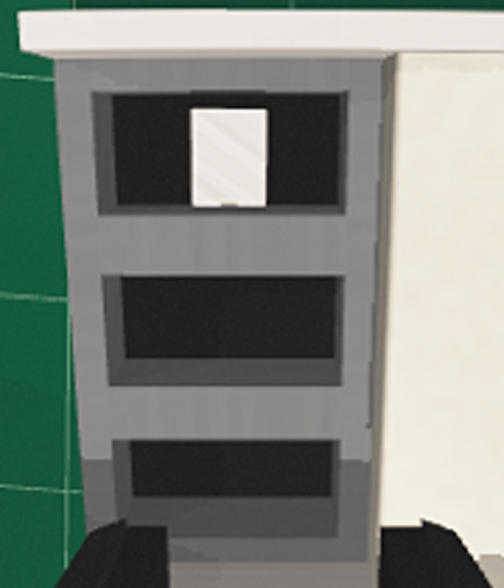

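View pics/w5o.png

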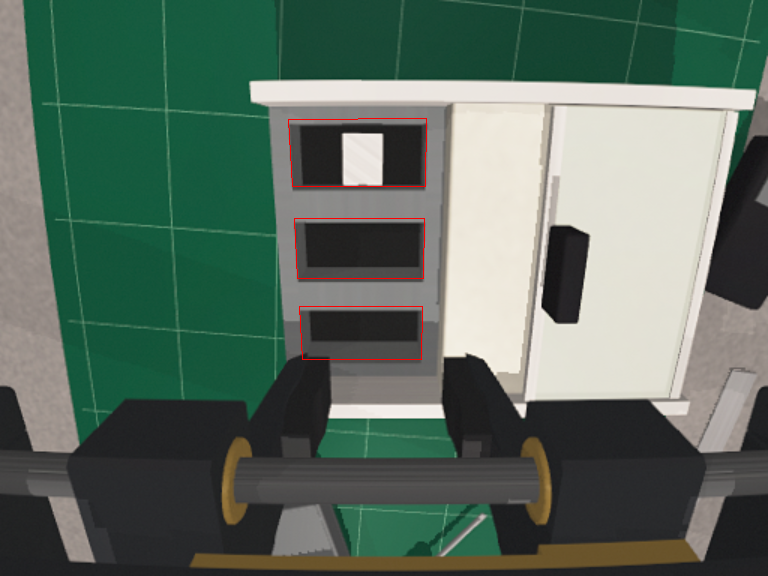

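```bash
cat >> h.py <<'E'
o=np.array([.512,.003]);a=np.radians(4.75);EE=np.array([[np.cos(a),-np.sin(a)],[np.sin(a),np.cos(a)]])
def W(x,y,z): return [*(o+EE@[x,y]),z]
def T(p): return EE.T@(np.array(p)[:2]-o)
E
python3 - <<'E'
from h import *
s=snap('wrist','w6.png')
c=[ray(s,rc,.052)[:2] for rc in [(88.6,227.9),(88.6,255.4),(123.6,227.9),(123.6,255.4)]]
print(np.round(c,4)); m=np.mean(c,0); print(m,T(m))
rel([*m,.075]); rel([*m,.060]); rel(W(-.031,0,.08));
E
```

```text
[[0.4933 0.0899]
 [0.5235 0.0923]
 [0.4955 0.052 ]
 [0.5265 0.0545]]
[0.5097032  0.07217913] [0.00343968 0.06913172]
rel mm [-17.2 194.8  65. ]
rel mm [-17.2 209.8  65. ]
rel mm [-51.7 189.8  -4.1]
```

```bash
python3 -m inch '-10 20 40 0; -17 60 65 0; -17 100 65 0; -17 140 65 0; -17 180 65 0; -17 195 65 0; -17 200 65 0; -17 205 65 0; -17 205 65 0' -1; python3 -m inch '0 2 0 0; 0 4 0 0; 0 6 0 0; 0 8 0 0; 0 8 0 0'
```

```text
clock: 10.2
tool_pos: [0.5097, 0.0723, 0.0656]
eef_rot: [-0.706, -0.03, 0.029, 0.707]
contact_force: [-0.5, -0.5, 0.3]
opening: 0.0
clock: 10.7
tool_pos: [0.5097, 0.072, 0.0604]
eef_rot: [0.707, 0.031, -0.028, -0.706]
contact_force: [-4.5, -2.2, 24.4]
opening: 0.002
```

```bash
python3 -c "
from h import *
st();rel(W(-.031,0,.10))"; ls
```

```text
t 10.7 pos [0.5097 0.072  0.0604] F [-4.5 -2.2 24.4] op 0.002
[[0.997, 0.003, -0.083], [0.083, -0.001, 0.997], [0.003, -1.0, -0.001]]
rel mm [-34.3 -39.6 -69. ]
h.py
pics
```

```bash
python3 -m inch '0 -20 0 0; 0 -40 0 0; -34 -45 -35 0; -34 -45 -69 0; -34 -45 -69 0; -34 -45 -69 0'; python3 -c "
from h import *
st();rel(W(-.031,0,.018))"
```

```text
clock: 11.3
tool_pos: [0.4815, -0.0002, 0.1031]
eef_rot: [-0.706, -0.029, 0.028, 0.707]
contact_force: [0.9, 0.1, -0.0]
opening: 0.004
t 11.3 pos [ 4.815e-01 -2.000e-04  1.031e-01] F [ 0.9  0.1 -0. ] op 0.004
[[0.997, 0.001, -0.081], [0.081, 0.0, 0.997], [0.001, -1.0, 0.0]]
rel mm [-0.5 85.1  0.6]
```

```bash
python3 -m inch '0 20 0 0; 0 40 0 0; 0 50 0 0; 0 60 0 0; 0 66 0 0; 0 71 0 0; 0 75 0 0; 0 79 0 0; 0 79 0 0'
```

```text
clock: 12.2
tool_pos: [0.481, 0.0005, 0.0236]
eef_rot: [0.707, 0.03, -0.03, -0.706]
contact_force: [-0.5, -1.1, 0.4]
opening: -0.0
```

No contact yet, so the body cleared the housing. Creeping to the floor.

```bash
python3 -m inch '0 2 0 0; 0 4 0 0; 0 6 0 0; 0 7 0 0; 0 7 0 0; 0 7 0 0'
```

```text
clock: 12.8
tool_pos: [0.4812, 0.0004, 0.0184]
eef_rot: [0.707, 0.03, -0.029, -0.706]
contact_force: [-2.8, -0.2, 18.7]
opening: 0.006
```

```bash
python3 -m inch '0 -30 0 0; 0 -60 0 0; 0 -85 0 0; 0 -85 -40 0; 0 -85 -65 0; 0 -85 -65 0; 0 -85 -65 0'; python3 -c "
from h import *
s=st();print(T(s['tool_pos']));rel(W(-.031,-.066,.018))"
```

```text
clock: 13.5
tool_pos: [0.4864, -0.0647, 0.1018]
eef_rot: [-0.706, -0.029, 0.029, 0.707]
contact_force: [0.9, 0.8, 0.1]
opening: 0.005
t 13.5 pos [ 0.4864 -0.0647  0.1018] F [0.9 0.8 0.1] op 0.005
[[0.997, 0.0, -0.082], [0.082, 0.0, 0.997], [0.0, -1.0, 0.0]]
[-0.03115772 -0.06538561]
rel mm [ 0.1 83.8 -0.6]
```

```bash
python3 -m inch '0 20 0 0; 0 40 0 0; 0 50 0 0; 0 60 0 0; 0 66 0 0; 0 71 0 0; 0 75 0 0; 0 79 0 0; 0 79 0 0'; python3 -m inch '0 2 0 0; 0 4 0 0; 0 6 0 0; 0 7 0 0; 0 7 0 0; 0 7 0 0'
```

```text
clock: 14.4
tool_pos: [0.4864, -0.0644, 0.0226]
eef_rot: [0.707, 0.029, -0.03, -0.706]
contact_force: [0.2, 0.7, 0.8]
opening: 0.009
clock: 15.0
tool_pos: [0.4866, -0.0645, 0.0184]
eef_rot: [0.707, 0.03, -0.029, -0.706]
contact_force: [-4.0, 0.1, 28.8]
opening: 0.004
```

```bash
python3 -m inch '0 -30 0 0; 0 -60 0 0; 0 -90 0 0; 0 -110 30 0; 10 -110 70 0; 30 -110 110 0; 34 -110 134 0; 34 -110 134 0;34 -110 134 0' 0.136; python3 -c "
from h import *
s=st();rel([.5097,.071,.04])"
```

```text
clock: 15.9
tool_pos: [0.5088, 0.0717, 0.1257]
eef_rot: [0.707, 0.03, -0.03, -0.706]
contact_force: [-0.3, -0.9, -0.4]
opening: 0.566
t 15.9 pos [0.5088 0.0717 0.1257] F [-0.3 -0.9 -0.4] op 0.566
[[0.996, -0.001, -0.084], [0.084, -0.001, 0.996], [-0.001, -1.0, -0.001]]
rel mm [ 0.9 85.7 -0.7]
```

```bash
python3 -m inch '1 30 -2 0; 1 50 -2 0; 1 65 -2 0; 1 75 -2 0; 1 82 -2 0; 1 86 -2 0; 1 86 -2 0';python3 -m inch '0 0 0 0; 0 0 0 0; 0 0 0 0; 0 0 0 0; 0 0 0 0' -1 35
```

```text
clock: 16.6
tool_pos: [0.5103, 0.0698, 0.0397]
eef_rot: [0.707, 0.029, -0.029, -0.706]
contact_force: [-0.4, 0.0, -0.5]
opening: 0.566
clock: 17.1
tool_pos: [0.5105, 0.0701, 0.0403]
eef_rot: [0.707, 0.03, -0.029, -0.706]
contact_force: [-0.5, -0.3, 4.4]
opening: 0.339
```

```bash
python3 -m inch '0 -30 0 0; 0 -70 0 0; 0 -110 0 0; 0 -150 0 0; -10 -160 -40 0; -20 -160 -85 0; -30 -160 -130 0; -45 -160 -175 0; -60 -160 -220 0; -75 -160 -265 0'; python3 -c "
from h import *
s=st();rel([.425,-.355,.2])"
```

```text
clock: 18.1
tool_pos: [0.4567, -0.202, 0.1997]
eef_rot: [-0.706, -0.029, 0.03, 0.706]
contact_force: [1.1, 0.0, -0.8]
opening: 0.339
t 18.1 pos [ 0.4567 -0.202   0.1997] F [ 1.1  0.  -0.8] op 0.339
[[0.997, -0.0, -0.083], [0.083, -0.0, 0.997], [-0.0, -1.0, 0.0]]
rel mm [ -44.4   -0.3 -149.8]
```

```bash
python3 -m inch '-12 0 -45 0; -25 0 -90 0; -44 0 -135 0; -44 0 -150 0; -44 0 -150 0; -44 0 -150 0'
python3 - <<'E'
from h import *
st()
s=snap('wrist','w7.png')
for d in r.tip_of('wrist','tray'): print(d['p'],d['centre'],ray(s,d['centre'],0))
E
```

```text
clock: 18.7
tool_pos: [0.4264, -0.3521, 0.1996]
eef_rot: [-0.706, -0.03, 0.03, 0.707]
contact_force: [0.2, -0.4, -1.1]
opening: 0.333
t 18.7 pos [ 0.4264 -0.3521  0.1996] F [ 0.2 -0.4 -1.1] op 0.333
[[0.996, 0.0, -0.084], [0.084, 0.001, 0.996], [0.0, -1.0, 0.001]]
0.93 [168.1, 261.8] [ 0.43158977 -0.35252489  0.        ]
```

View pics/w7.png

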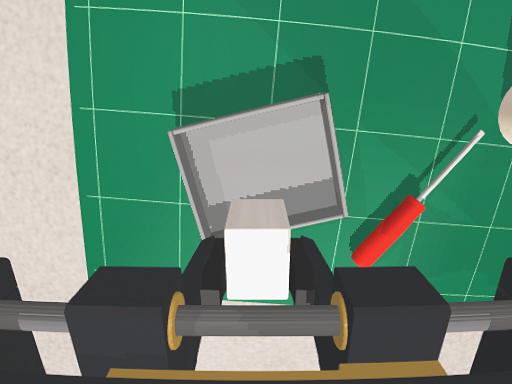

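```bash
python3 -m inch '3 40 0 0; 3 80 0 0; 3 120 0 0; 3 145 0 0; 3 155 0 0; 3 160 0 0; 3 162 0 0; 3 162 0 0'; python3 -m inch '0 0 0 0; 0 0 0 0; 0 0 0 0; 0 0 0 0; 0 -20 0 0; 0 -60 0 0; 0 -110 0 0; 0 -160 0 0; 0 -180 0 0; 0 -180 0 0' 0.136;python3 - <<'E'
from h import *
st()
s=snap('wrist','w8.png')
t=snap('top','top2.png')
cv2.imwrite('pics/top2c.png',cv2.resize(t['frame'][100:260,90:460,::-1],None,fx=2.1,fy=2.1,interpolation=cv2.INTER_CUBIC))
for n,z in [('cassette1_c',.0385),('block_left_c',.026)]:
  for d in r.tip_of('top',n): print(n,d['p'],d['centre'],ray(t,d['centre'],z))
E
```

```text
clock: 19.6
tool_pos: [0.4302, -0.3532, 0.0389]
eef_rot: [0.707, 0.03, -0.029, -0.706]
contact_force: [0.3, -0.7, -1.7]
opening: 0.336
clock: 20.6
tool_pos: [0.4311, -0.3539, 0.2214]
eef_rot: [0.708, 0.031, -0.027, -0.705]
contact_force: [0.1, -0.3, -0.4]
opening: 0.567
t 20.6 pos [ 0.4311 -0.3539  0.2214] F [ 0.1 -0.3 -0.4] op 0.567
[[0.997, 0.006, -0.083], [0.083, -0.004, 0.997], [0.005, -1.0, -0.004]]
cassette1_c 0.58 [192.2, 205.3] [0.54100678 0.29502294 0.0385    ]
block_left_c 0.42 [224.6, 401.1] [ 0.43345625 -0.34385721  0.026     ]
block_left_c 0.42 [175.2, 405.5] [ 0.59564816 -0.36174005  0.026     ]
```

View pics/w8.png

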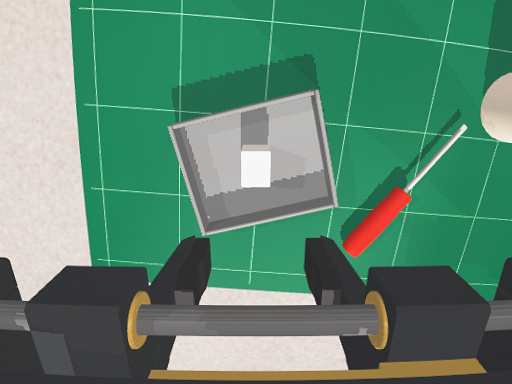

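View pics/top2c.png

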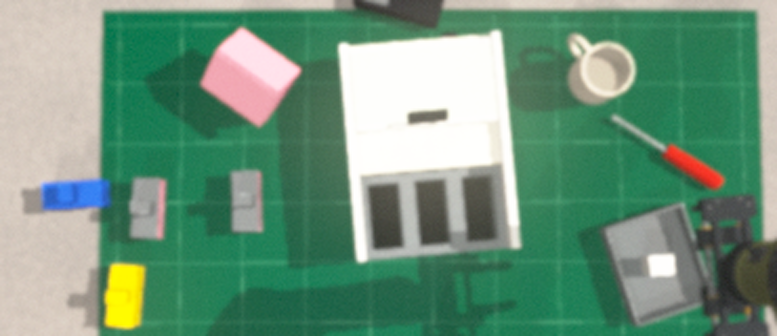

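```bash
python3 -m inch '20 -30 40 0; 40 -60 85 0; 60 -80 130 0; 75 -100 175 0; 90 -120 220 0; 105 -140 265 0; 115 -140 310 0; 125 -140 355 0; 135 -140 400 0; 140 -140 445 0'; python3 -m inch '2 0 45 0; 4 0 90 0; 6 0 135 0; 8 0 180 0; 10 0 225 0; 12 0 270 0; 14 0 320 0; 14 0 320 0; 14 0 320 0'
python3 - <<'E'
from h import *
st()
s=snap('wrist','w9.png')
for n,z in [('cassette1_c',.0385)]:
  for d in r.tip_of('wrist',n): print(n,d['p'],d['centre'],ray(s,d['centre'],z))
E
```

```text
clock: 21.8
tool_pos: [0.5317, 0.1023, 0.3562]
eef_rot: [0.707, 0.028, -0.03, -0.706]
contact_force: [0.5, -1.0, 0.9]
opening: 0.564
clock: 22.7
tool_pos: [0.5177, 0.422, 0.3554]
eef_rot: [0.707, 0.03, -0.032, -0.706]
contact_force: [1.4, -0.3, 0.1]
opening: 0.564
t 22.7 pos [0.5177 0.422  0.3554] F [ 1.4 -0.3  0.1] op 0.564
[[0.996, -0.003, -0.087], [0.087, -0.002, 0.996], [-0.003, -1.0, -0.002]]
cassette1_c 0.88 [235.1, 260.5] [0.53400141 0.28159349 0.0385    ]
```

View pics/w9.png

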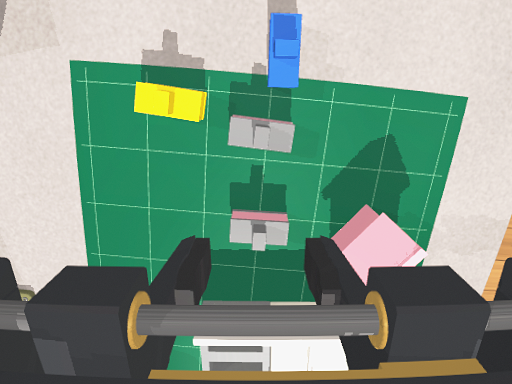

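Run:
```python
import cv2
i=cv2.imread('pics/w9.png')[100:260,215:305]; cv2.imwrite('pics/w9c.png',cv2.resize(i,None,fx=3.7,fy=3.7,interpolation=cv2.INTER_CUBIC))
```

```text
(no output)
```

View pics/w9c.png

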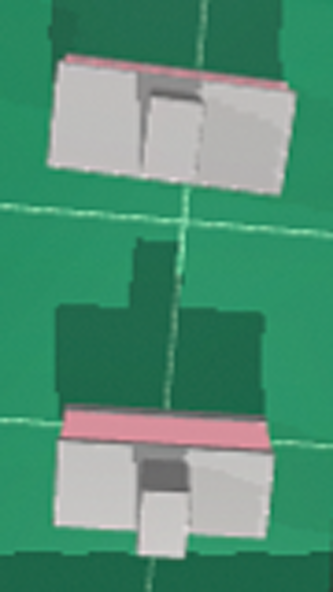

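Run:
```python
from h import *
s=snap('wrist','w10.png')
for nm,C in [('near',[(57,440),(272,454),(265,537),(55,525)]),('far',[(63,65),(295,92),(283,193),(48,165)])]:
    p=np.array([ray(s,(v/3.7+100,u/3.7+215),.045)[:2] for u,v in C]); m=p.mean(0)
    l=(p[1]+p[2]-p[0]-p[3])/2; w=(p[0]+p[1]-p[2]-p[3])/2
    print(nm,np.round(m,4),'len',np.linalg.norm(l),np.linalg.norm(w),'yaw',np.degrees(np.arctan2(l[1],l[0])),np.degrees(np.arctan2(-w[0],w[1])))
    rel([*m,.17])
```

```text
near [0.5326 0.2859] len 0.09204685074592026 0.04001805821988129 yaw 0.8563940972917065 1.9531950750862592
rel mm [   2.   187.2 -133.1]
far [0.5238 0.4401] len 0.09180064862680944 0.03937768122117625 yaw -1.9997024888846338 -2.7780759067808014
rel mm [  5.7 186.8  21.3]
```

```bash
python3 -m inch '2 40 -45 3.7; 2 80 -90 3.7; 2 120 -133 3.7; 2 160 -133 3.7; 2 187 -133 3.7; 2 187 -133 3.7; 2 187 -133 3.7' -0.2 40
python3 - <<'E'
from h import *
st()
s=snap('wrist','w11.png')
rel([.5326,.2859,.058])
E
```

```text
clock: 23.55
tool_pos: [0.5325, 0.2881, 0.1716]
eef_rot: [-0.707, -0.006, 0.006, 0.707]
contact_force: [0.8, 1.0, 0.5]
opening: 0.397
t 23.55 pos [0.5325 0.2881 0.1716] F [0.8 1.  0.5] op 0.397
[[1.0, 0.0, -0.017], [0.017, 0.0, 1.0], [0.0, -1.0, 0.0]]
rel mm [ -0.8 114.9  -3.9]
```

View pics/w11.png

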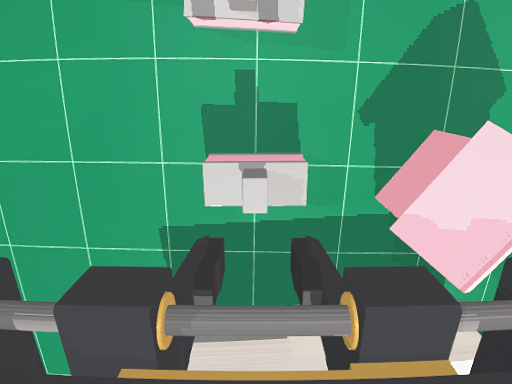

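Run:
```python
from h import *
s=snap('wrist','w12.png')
cv2.imwrite('pics/w12c.png',cv2.resize(s['frame'][140:225,190:320,::-1],None,fx=5,fy=5,interpolation=cv2.INTER_CUBIC))
p=np.array([ray(s,rc,.045)[:2] for rc in [(162,204),(162,308),(206,308),(207,205)]]);print(p,p.mean(0))
p=np.array([ray(s,rc,.077)[:2] for rc in [(177,243),(177,267),(213,267),(213,243)]]);print(p,p.mean(0))
```

```text
[[0.48630526 0.3106553 ]
 [0.57761978 0.31222059]
 [0.58041158 0.27109582]
 [0.48574555 0.26850683]] [0.53252054 0.29061964]
[[0.52193646 0.30615361]
 [0.54072387 0.30647437]
 [0.54155096 0.27622807]
 [0.52203568 0.27589617]] [0.53156174 0.29118805]
```

View pics/w12c.png

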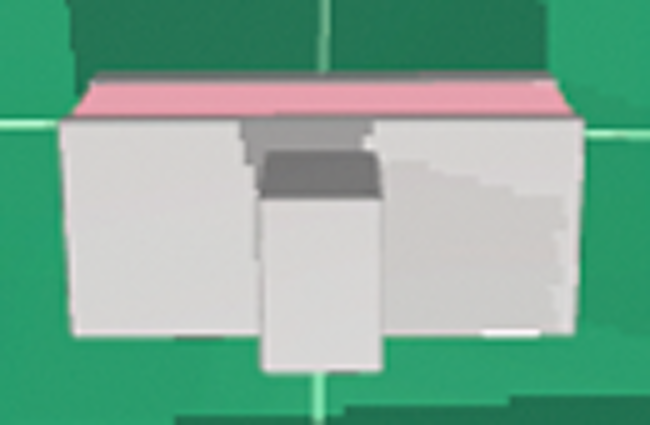

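```bash
python3 -m inch '0 30 0 0; 0 60 0 0; 0 85 0 0; 0 100 0 0; 0 108 0 0; 0 114 0 0; 0 114 0 0'; python3 -m inch '0 0 0 0; 0 0 0 0; 0 0 0 0; 0 0 0 0; 0 0 0 0' -1 40;  python3 -m inch '0 -10 0 0; 0 -30 0 0; 0 -70 0 0; 0 -110 0 0; 0 -150 0 0; 0 -150 0 0; 0 -150 0 0';python3 - <<'E'
from h import *
st()
s=snap('wrist','w13.png')
E
```

```text
clock: 24.35
tool_pos: [0.5324, 0.2889, 0.0573]
eef_rot: [-0.707, -0.007, 0.006, 0.707]
contact_force: [0.6, -0.4, -0.7]
opening: 0.401
clock: 24.85
tool_pos: [0.5322, 0.2888, 0.0577]
eef_rot: [-0.707, -0.007, 0.006, 0.707]
contact_force: [-0.8, -0.7, 5.8]
opening: 0.223
clock: 25.55
tool_pos: [0.5324, 0.2881, 0.2076]
eef_rot: [-0.707, -0.007, 0.006, 0.707]
contact_force: [0.1, 0.1, -2.1]
opening: 0.221
t 25.55 pos [0.5324 0.2881 0.2076] F [ 0.1  0.1 -2.1] op 0.221
[[1.0, 0.002, -0.018], [0.018, 0.0, 1.0], [0.002, -1.0, 0.0]]
```

View pics/w13.png

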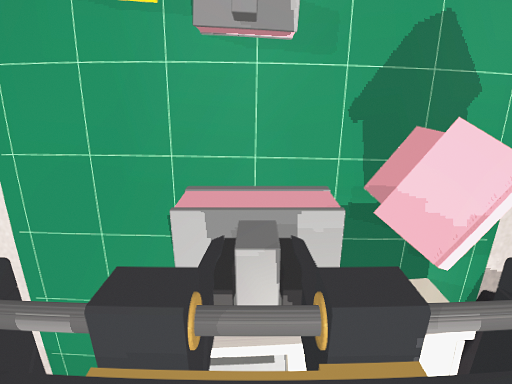

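Run:
```python
from h import *
s=snap('wrist','w14.png')
cv2.imwrite('pics/w14c.png',cv2.resize(s['frame'][170:290,150:370,::-1],None,fx=3.5,fy=3.5,interpolation=cv2.INTER_CUBIC))
q=r.get_state();M=Ro.from_quat(q['eef_rot']).as_matrix()
for rc in [(210,171),(209,345)]:
    print(np.round(1000*M.T@(ray(s,rc,.195)-q['tool_pos']),1))
```

```text
[-44.3  10.5  21.9]
[46.1 10.3 22.4]
```

View pics/w14c.png

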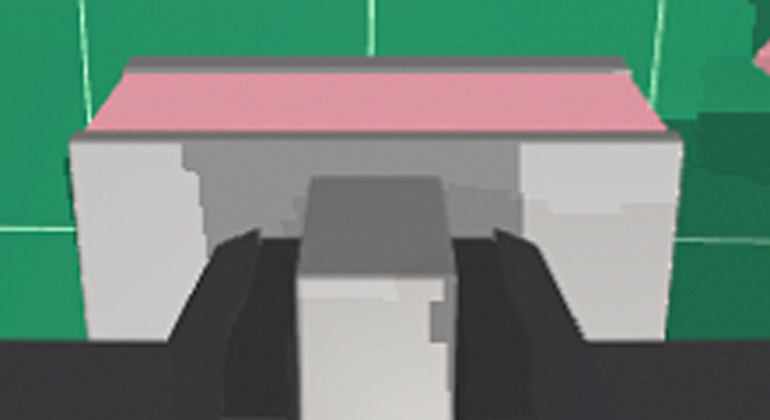

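Run:
```python
from h import *
rel(W(-.0009,-.0015,.205))
```

```text
rel mm [ -25.6    1.2 -285.4]
```

```bash
python3 -m inch '-4 0 -40 -1; -8 0 -85 -2; -13 0 -130 -3.5; -18 0 -175 -3.5; -22 0 -220 -3.5; -26 0 -260 -3.5; -26 0 -285 -3.5; -26 0 -285 -3.5; -26 0 -285 -3.5'
python3 - <<'E'
from h import *
st()
rel(W(-.0009,-.0015,.125))
s=snap('wrist','w15.png')
E
```

```text
clock: 26.55
tool_pos: [0.5107, 0.0026, 0.2057]
eef_rot: [-0.706, -0.027, 0.029, 0.707]
contact_force: [-0.1, -0.3, -1.8]
opening: 0.226
t 26.55 pos [0.5107 0.0026 0.2057] F [-0.1 -0.3 -1.8] op 0.226
[[0.997, -0.002, -0.079], [0.079, 0.0, 0.997], [-0.002, -1.0, 0.001]]
rel mm [ 0.6 80.7 -1.3]
```

View pics/w15.png

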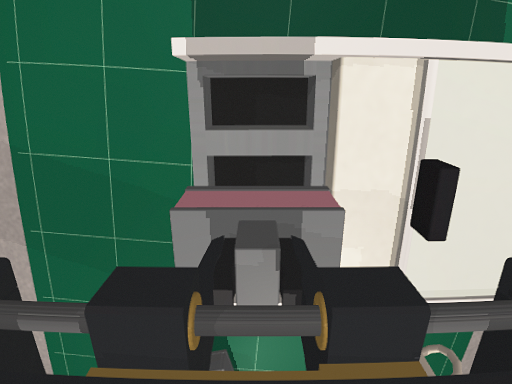

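```bash
python3 -m inch '1 25 -1 0; 1 50 -1 0; 1 70 -1 0; 1 79 -1 0; 1 79 -1 0; 1 79 -1 0'
python3 - <<'E'
from h import *
st()
rel(W(-.0009,-.0015,.125))
s=snap('wrist','w16.png')
im=cv2.resize(s['frame'][:,:,::-1],None,fx=1.5,fy=1.5,interpolation=cv2.INTER_CUBIC)
for k in (.072,0):
    q=proj(s,[W(sx*.05,k+sy*.024,.055) for sx,sy in [(-1,1),(1,1),(1,-1),(-1,-1)]])
    print(np.round(q,1).tolist())
    cv2.polylines(im,[np.int32(np.round(q[:,::-1]*1.5))],True,(0,0,255),1)
cv2.imwrite('pics/w16o.png',im)
cv2.imwrite('pics/w16c.png',cv2.resize(s['frame'][40:250,150:370,::-1],None,fx=2.8,fy=2.8,interpolation=cv2.INTER_CUBIC))
E
```

```text
clock: 27.2
tool_pos: [0.5129, 0.0031, 0.1283]
eef_rot: [-0.706, -0.029, 0.028, 0.707]
contact_force: [-0.6, -0.1, -2.1]
opening: 0.22
t 27.2 pos [0.5129 0.0031 0.1283] F [-0.6 -0.1 -2.1] op 0.22
[[0.997, 0.001, -0.081], [0.081, 0.001, 0.997], [0.001, -1.0, 0.001]]
rel mm [-1.8  3.3 -1.5]
[[67.3, 177.6], [66.8, 333.1], [141.2, 328.5], [141.6, 182.7]]
[[175.5, 185.2], [175.1, 326.3], [236.6, 322.0], [236.9, 190.0]]
```

View pics/w16o.png

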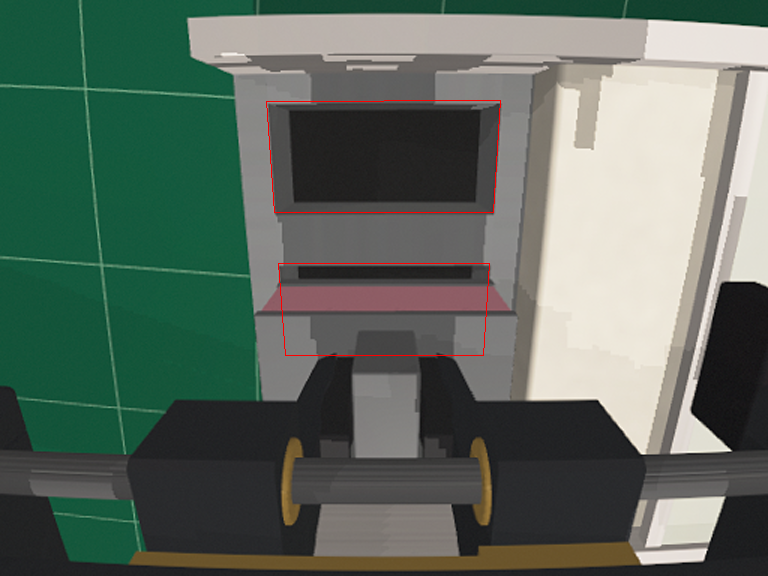

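View pics/w16c.png

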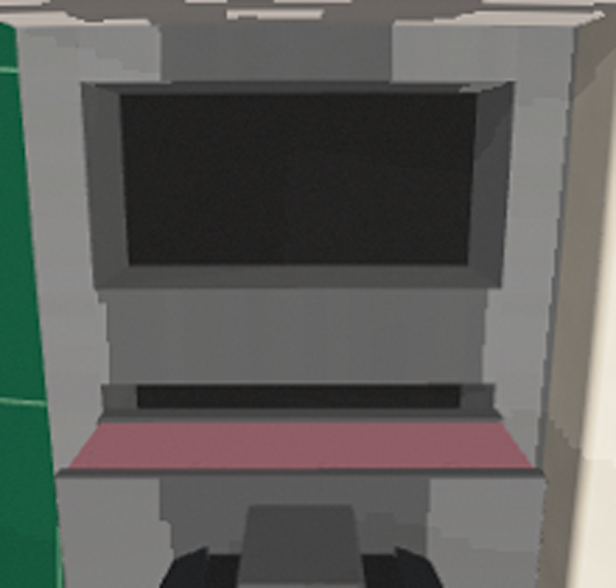

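```bash
sed -i 's/^o=np.array.*;a=/o=np.array([.5127,.0021]);a=/' h.py
python3 - <<'E'
from h import *
s=snap('wrist','w17.png')
q=r.get_state();h=q['tool_pos'][2]-.0577
for rc,z in [((418/2.8+40,100/2.8+150),h),((418/2.8+40,502/2.8+150),h),((470/2.8+40,58/2.8+150),h+.045),((470/2.8+40,544/2.8+150),h+.045)]: print(np.round(T(ray(s,rc,z))*1000,1))
print(T(q['tool_pos'])*1000)
E
```

```text
[-46.9  19.4]
[48.7 19.1]
[-44.6  23.2]
[46.3 22.9]
[0.54877217 0.50492795]
```

```bash
python3 -m inch '-1 5 -0.6 0; -1 20 -0.6 0; -1 30 -0.6 0; -1 35 -0.6 0; -1 40 -0.6 0; -1 40 -0.6 0'; python3 -c "
from h import *
print(T(st()['tool_pos'])*1000)"
```

```text
clock: 27.9
tool_pos: [0.5114, 0.0014, 0.0874]
eef_rot: [0.707, 0.028, -0.029, -0.706]
contact_force: [-0.1, -0.4, -1.5]
opening: 0.224
t 27.9 pos [0.5114 0.0014 0.0874] F [-0.1 -0.4 -1.5] op 0.224
[[0.997, -0.001, -0.08], [0.08, -0.0, 0.997], [-0.001, -1.0, -0.0]]
[-1.38032139 -0.5528685 ]
```

Bottom is well inside the bay (≈0.03, below the 0.055 rim) with no contact force. Continuing down.

```bash
python3 -m inch '0 5 0 0; 0 10 0 0; 0 14 0 0; 0 17 0 0; 0 19 0 0; 0 20 0 0; 0 20 0 0'
```

```text
clock: 28.6
tool_pos: [0.5116, 0.0015, 0.0678]
eef_rot: [0.707, 0.028, -0.028, -0.707]
contact_force: [0.2, -0.6, -1.3]
opening: 0.22
```

```bash
python3 -m inch '0 1 0 0; 0 2 0 0; 0 2 0 0'; python3 -m inch '0 0 0 0; 0 0 0 0; 0 0 0 0; 0 -15 0 0; 0 -40 0 0; 0 -80 0 0; 0 -120 0 0; 0 -140 30 0; 0 -140 60 0; 0 -140 60 0' -0.2
python3 - <<'E'
from h import *
st()
s=snap('wrist','w18.png')
E
```

```text
clock: 28.9
tool_pos: [0.5117, 0.0014, 0.0676]
eef_rot: [0.707, 0.029, -0.028, -0.706]
contact_force: [-3.4, -1.0, 16.4]
opening: 0.223
clock: 29.9
tool_pos: [0.507, 0.0663, 0.2072]
eef_rot: [-0.705, -0.032, 0.029, 0.708]
contact_force: [-0.2, -0.6, 0.2]
opening: 0.401
t 29.9 pos [0.507  0.0663 0.2072] F [-0.2 -0.6  0.2] op 0.401
[[0.996, 0.003, -0.086], [0.086, 0.004, 0.996], [0.003, -1.0, 0.004]]
```

View pics/w18.png

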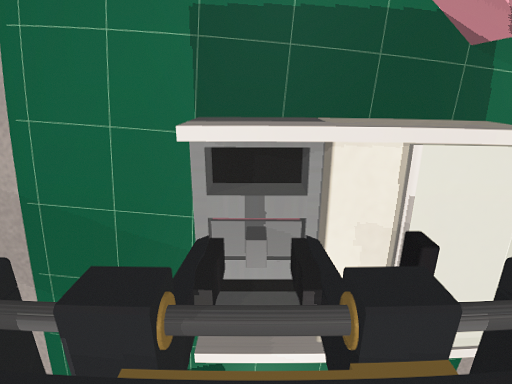

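```bash
python3 -m inch '5 -15 45 0; 10 -30 90 0; 15 -45 135 0; 20 -60 180 0; 25 -75 225 0; 30 -90 270 0; 35 -100 315 0; 40 -100 360 0; 45 -100 400 0; 45 -100 400 0'
python3 - <<'E'
from h import *
st()
s=snap('wrist','w19.png')
cv2.imwrite('pics/w19c.png',cv2.resize(s['frame'][60:260,150:350,::-1],None,fx=3,fy=3,interpolation=cv2.INTER_CUBIC))
E
```

```text
clock: 30.95
tool_pos: [0.5171, 0.4685, 0.304]
eef_rot: [-0.706, -0.029, 0.031, 0.707]
contact_force: [0.7, 0.3, -0.2]
opening: 0.397
t 30.95 pos [0.5171 0.4685 0.304 ] F [ 0.7  0.3 -0.2] op 0.397
[[0.996, -0.004, -0.086], [0.086, 0.002, 0.996], [-0.003, -1.0, 0.003]]
```

View pics/w19.png

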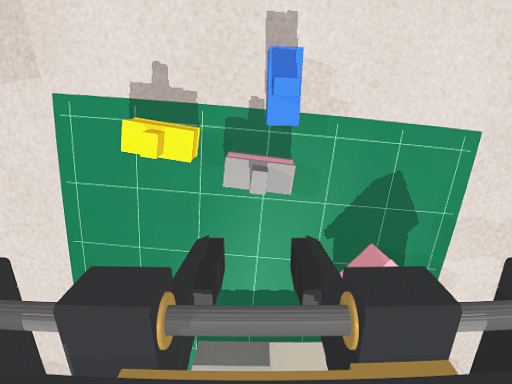

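View pics/w19c.png

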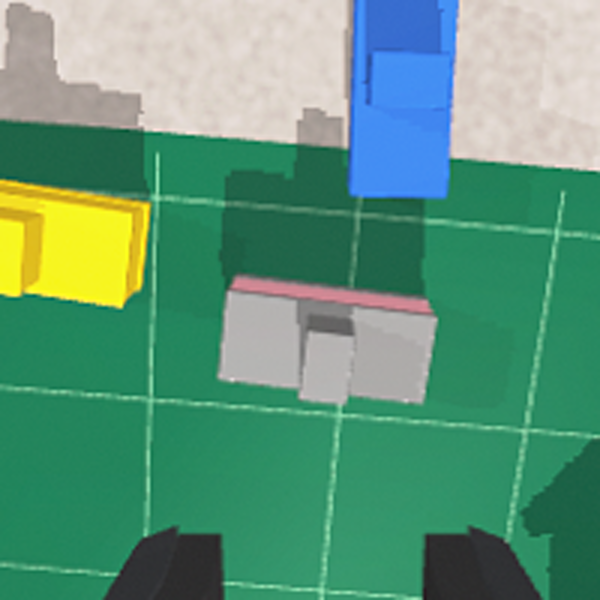

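Run:
```python
from h import *
s=snap('wrist','w20.png')
C=[(229,291),(438,317),(424,404),(218,379)]
p=np.array([ray(s,(v/3+60,u/3+150),.045)[:2] for u,v in C]); m=p.mean(0)
l=(p[1]+p[2]-p[0]-p[3])/2; w=(p[0]+p[1]-p[2]-p[3])/2
print(np.round(m,4),'len',np.linalg.norm(l),np.linalg.norm(w),'yaw',np.degrees(np.arctan2(l[1],l[0])),np.degrees(np.arctan2(-w[0],w[1])))
rel([*m,.17])
```

```text
[0.5226 0.4389] len 0.0926111164931419 0.040419434916121426 yaw -2.483579619078998 -3.0626137212984985
rel mm [  1.  134.3 -23.6]
```

```bash
python3 -m inch '1 40 -8 3; 1 80 -15 6; 1 110 -22 7.6; 1 134 -22 7.6; 1 134 -22 7.6; 1 134 -22 7.6'
python3 - <<'E'
from h import *
st()
s=snap('wrist','w21.png')
cv2.imwrite('pics/w21c.png',cv2.resize(s['frame'][130:250,170:340,::-1],None,fx=4,fy=4,interpolation=cv2.INTER_CUBIC))
E
```

```text
clock: 31.65
tool_pos: [0.5235, 0.44, 0.1721]
eef_rot: [0.707, -0.019, 0.019, -0.706]
contact_force: [-0.1, 0.3, 0.8]
opening: 0.401
t 31.65 pos [0.5235 0.44   0.1721] F [-0.1  0.3  0.8] op 0.401
[[0.998, 0.0, 0.055], [-0.055, -0.001, 0.998], [0.0, -1.0, -0.001]]
```

View pics/w21c.png

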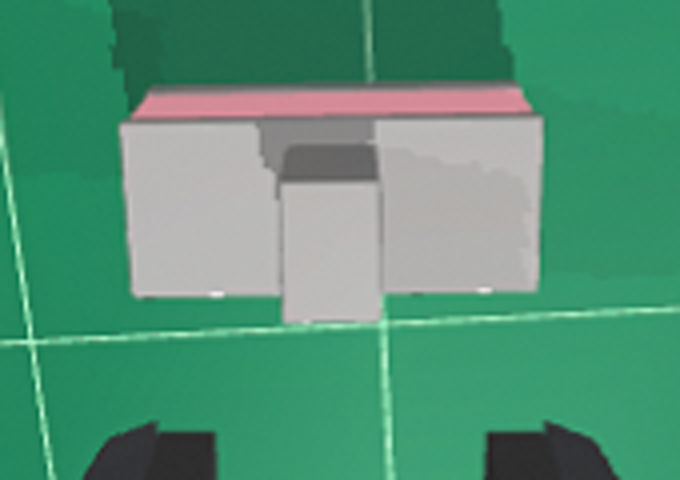

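```bash
python3 -m inch '-2 30 0 -0.8; -2 60 0 -0.8; -2 85 0 -0.8; -2 100 0 -0.8; -2 108 0 -0.8; -2 114 0 -0.8; -2 114 0 -0.8'; python3 -m inch '0 0 0 0; 0 0 0 0; 0 0 0 0; 0 0 0 0; 0 0 0 0' -1 40;  python3 -m inch '0 -10 0 0; 0 -30 0 0; 0 -70 0 0; 0 -110 0 0; 0 -150 0 0; 0 -150 0 0; 0 -150 0 0';python3 - <<'E'
from h import *
st()
s=snap('wrist','w22.png')
cv2.imwrite('pics/w22c.png',cv2.resize(s['frame'][170:290,150:370,::-1],None,fx=3.5,fy=3.5,interpolation=cv2.INTER_CUBIC))
E
```

```text
clock: 32.4
tool_pos: [0.5208, 0.4421, 0.0583]
eef_rot: [-0.707, 0.014, -0.014, 0.707]
contact_force: [-0.4, 0.0, -0.5]
opening: 0.399
clock: 32.9
tool_pos: [0.5208, 0.4423, 0.0588]
eef_rot: [-0.707, 0.013, -0.014, 0.707]
contact_force: [1.0, -1.0, 5.3]
opening: 0.225
clock: 33.6
tool_pos: [0.5207, 0.4417, 0.2087]
eef_rot: [-0.707, 0.013, -0.014, 0.707]
contact_force: [-0.3, -0.4, -1.9]
opening: 0.227
t 33.6 pos [0.5207 0.4417 0.2087] F [-0.3 -0.4 -1.9] op 0.227
[[0.999, 0.001, 0.039], [-0.039, 0.001, 0.999], [0.001, -1.0, 0.001]]
```

View pics/w22c.png

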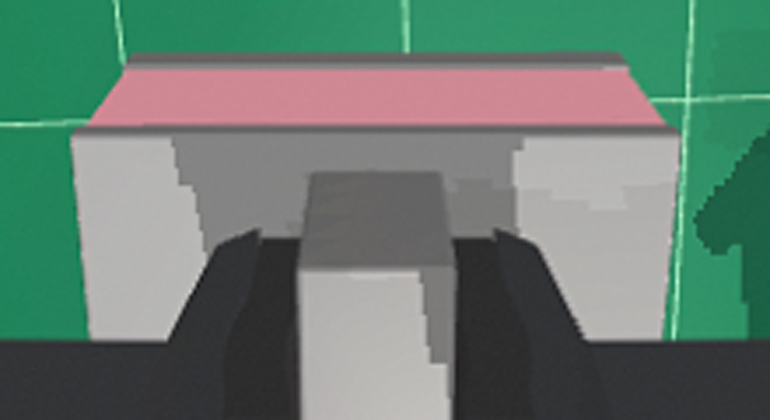

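```bash
python3 - <<'E'
from h import *
rel(W(-.0012,.0705,.205))
E
python3 -m inch '0 0 -40 -1; 0 0 -85 -2; 0 0 -130 -3.5; 0 0 -175 -5; 0 0 -220 -7; 0 0 -260 -7; 0 0 -300 -7; 0 0 -300 -7'
python3 - <<'E'
from h import *
st()
rel(W(-.0012,.0705,.205))
E
```

```text
rel mm [-3.000e-01  2.800e+00 -3.689e+02]
clock: 34.45
tool_pos: [0.5075, 0.1331, 0.2052]
eef_rot: [0.71, 0.024, -0.029, -0.704]
contact_force: [0.4, -0.3, -1.3]
opening: 0.225
t 34.45 pos [0.5075 0.1331 0.2052] F [ 0.4 -0.3 -1.3] op 0.225
[[0.997, -0.006, -0.074], [0.074, -0.009, 0.997], [-0.007, -1.0, -0.008]]
rel mm [ -6.3   0.8 -60.5]
```

```bash
python3 -m inch '-5 0 -30 0; -5 0 -66 0; -5 0 -66 0; -5 0 -66 0'
python3 - <<'E'
from h import *
st()
rel(W(-.0012,.0705,.205))
E
```

```text
clock: 34.85
tool_pos: [0.5088, 0.0752, 0.2067]
eef_rot: [-0.707, -0.028, 0.03, 0.707]
contact_force: [-1.1, 1.6, -0.7]
opening: 0.222
t 34.85 pos [0.5088 0.0752 0.2067] F [-1.1  1.6 -0.7] op 0.222
[[0.997, -0.002, -0.082], [0.082, -0.0, 0.997], [-0.002, -1.0, 0.0]]
rel mm [-3.3  1.7 -2.7]
```

```bash
python3 -m inch '-3 25 -3 0; -3 50 -3 0; -3 70 -3 0; -3 79 -3 0; -3 79 -3 0; -3 79 -3 0'
python3 - <<'E'
from h import *
st()
rel(W(-.0012,.0705,.125))
s=snap('wrist','w23.png')
cv2.imwrite('pics/w23c.png',cv2.resize(s['frame'][130:250,130:390,::-1],None,fx=3,fy=3,interpolation=cv2.INTER_CUBIC))
E
```

```text
clock: 35.45
tool_pos: [0.5069, 0.0737, 0.1292]
eef_rot: [-0.706, -0.03, 0.03, 0.707]
contact_force: [-0.4, 0.7, -0.3]
opening: 0.225
t 35.45 pos [0.5069 0.0737 0.1292] F [-0.4  0.7 -0.3] op 0.225
[[0.996, 0.001, -0.084], [0.084, 0.001, 0.996], [0.001, -1.0, 0.001]]
rel mm [-1.3  4.2 -1.3]
```

View pics/w23.png

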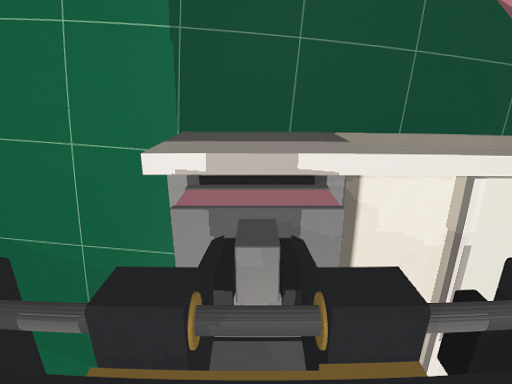

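```bash
python3 -m inch '-1 5 -1.2 0; -1 20 -1.2 0; -1 30 -1.2 0; -1 35 -1.2 0; -1 40 -1.2 0; -1 40 -1.2 0'; python3 -c "
from h import *
print(T(st()['tool_pos'])*1000)"
```

```text
clock: 36.1
tool_pos: [0.5055, 0.0713, 0.0885]
eef_rot: [0.707, 0.029, -0.03, -0.706]
contact_force: [-0.1, -0.0, -0.4]
opening: 0.223
t 36.1 pos [0.5055 0.0713 0.0885] F [-0.1 -0.  -0.4] op 0.223
[[0.997, -0.001, -0.083], [0.083, -0.0, 0.997], [-0.001, -1.0, -0.0]]
[-1.39449738 69.56606802]
```

```bash
python3 -m inch '0 5 0.5 0; 0 10 0.5 0; 0 14 0.5 0; 0 17 0.5 0; 0 19 0.5 0; 0 21 0.5 0; 0 21 0.5 0'
```

```text
clock: 36.8
tool_pos: [0.5056, 0.0717, 0.0687]
eef_rot: [0.707, 0.03, -0.029, -0.706]
contact_force: [-2.2, -1.9, 8.4]
opening: 0.224
```

```bash
python3 -m inch '0 0 0 0; 0 0 0 0; 0 0 0 0; 0 -15 0 0; 0 -40 0 0; 0 -80 0 0; 0 -120 0 0; 0 -160 0 0; 0 -190 0 0; 0 -190 0 0' -0.2
python3 - <<'E'
from h import *
st()
s=snap('wrist','w24.png')
t=snap('top','top3.png')
cv2.imwrite('pics/top3c.png',cv2.resize(t['frame'][100:260,90:460,::-1],None,fx=2.1,fy=2.1,interpolation=cv2.INTER_CUBIC))
E
```

```text
clock: 37.8
tool_pos: [0.5078, 0.073, 0.2615]
eef_rot: [-0.706, -0.032, 0.027, 0.707]
contact_force: [0.1, 0.5, -0.9]
opening: 0.4
t 37.8 pos [0.5078 0.073  0.2615] F [ 0.1  0.5 -0.9] op 0.4
[[0.997, 0.008, -0.083], [0.083, 0.002, 0.997], [0.008, -1.0, 0.001]]
```

View pics/w24.png

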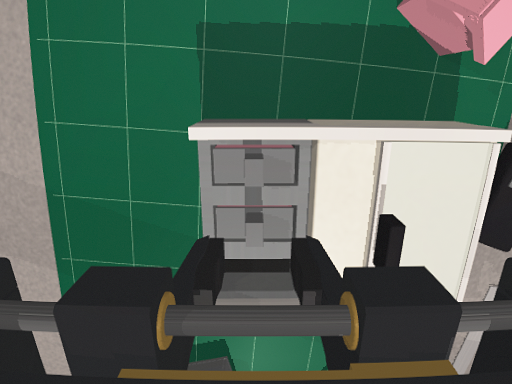

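View pics/top3c.png

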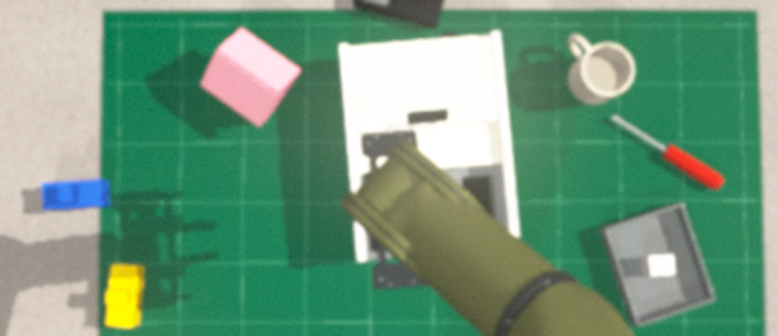

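```bash
python3 -c "
from h import *
rel([.651,.016,.19]);rel([.651,.016,.111])"
```

```text
rel mm [140.1  68.  -67.3]
rel mm [140.1 147.  -67.2]
```

```bash
python3 -m inch '35 0 -20 0; 70 10 -40 0; 105 30 -60 0; 138 55 -67 0; 138 72 -67 0; 138 72 -67 0; 138 72 -67 0' -0.1 30
python3 - <<'E'
from h import *
st()
s=snap('wrist','w25.png')
rel([.651,.016,.111])
E
```

```text
clock: 38.6
tool_pos: [0.6476, 0.017, 0.1845]
eef_rot: [-0.706, -0.029, 0.031, 0.706]
contact_force: [0.0, -0.6, 0.5]
opening: 0.451
t 38.6 pos [0.6476 0.017  0.1845] F [ 0.  -0.6  0.5] op 0.451
[[0.996, -0.003, -0.085], [0.085, -0.0, 0.996], [-0.003, -1.0, 0.0]]
rel mm [ 2.8 74.8 -1.4]
```

View pics/w25.png

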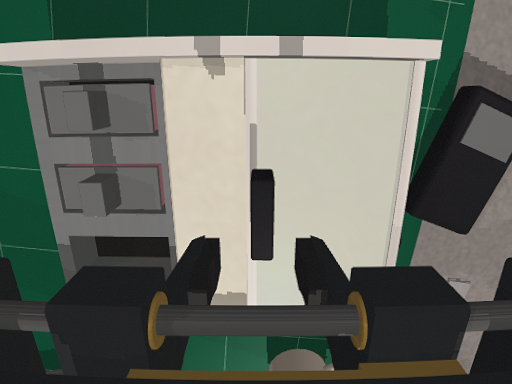

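```bash
python3 -m inch '3 30 0 0; 3 60 0 0; 3 74 0 0; 3 74 0 0; 3 74 0 0'; python3 -m inch '0 0 0 0; 0 0 0 0; 0 0 0 0; 0 0 0 0; 0 0 0 0; 0 0 0 0' -1 30; python3 -m inch '-10 0 0 0; -30 0 0 0; -50 0 0 0; -70 0 0 0; -90 0 0 0; -110 0 0 0; -130 0 0 0; -150 0 0 0; -165 0 0 0; -165 0 0 0'; python3 -m inch '-5 0 0 0; -10 0 0 0; -15 0 0 0; -19 0 0 0; -22 0 0 0; -22 0 0 0'
```

```text
clock: 39.15
tool_pos: [0.6524, 0.0173, 0.1132]
eef_rot: [-0.706, -0.03, 0.029, 0.707]
contact_force: [-0.6, 0.5, 0.7]
opening: 0.451
clock: 39.75
tool_pos: [0.6517, 0.0168, 0.1127]
eef_rot: [0.707, 0.029, -0.029, -0.706]
contact_force: [-2.8, -0.5, 6.6]
opening: 0.177
clock: 40.75
tool_pos: [0.4859, 0.0031, 0.1126]
eef_rot: [0.707, 0.03, -0.03, -0.706]
contact_force: [-1.0, -0.6, 5.6]
opening: 0.176
clock: 41.35
tool_pos: [0.4663, 0.0015, 0.1126]
eef_rot: [-0.706, -0.03, 0.029, 0.707]
contact_force: [-0.5, -0.1, 8.9]
opening: 0.181
```

```bash
python3 -m inch '-2 0 0 0; -4 0 0 0; -6 0 0 0; -6 0 0 0'; python3 -m inch '-1 0 0 0; -2 0 0 0; -2 0 0 0'
```

```text
clock: 41.75
tool_pos: [0.4622, 0.0012, 0.1126]
eef_rot: [-0.706, -0.031, 0.027, 0.707]
contact_force: [5.5, -0.5, 4.4]
opening: 0.183
clock: 42.05
tool_pos: [0.4622, 0.0012, 0.1126]
eef_rot: [-0.706, -0.032, 0.026, 0.707]
contact_force: [9.4, -1.1, 2.2]
opening: 0.177
```

The cover has reached its stop after 0.190 m of travel. Now I relieve the push, release and retreat.

```bash
python3 -m inch '3 0 0 0; 4 0 0 0; 4 0 0 0'; python3 -m inch '0 0 0 0; 0 0 0 0; 0 0 0 0; 0 0 0 0; 0 -30 0 0; 0 -70 0 0; 0 -110 0 0; 0 -150 0 0; 0 -180 0 0; 0 -180 0 0' -0.1; python3 -m inch '0 0 40 0; 0 0 80 0; 0 0 120 0; 0 0 150 0; 0 0 150 0; 0 0 150 0'
python3 - <<'E'
from h import *
st()
s=snap('wrist','w26.png')
t=snap('top','top4.png')
cv2.imwrite('pics/top4c.png',cv2.resize(t['frame'][100:260,90:460,::-1],None,fx=2.1,fy=2.1,interpolation=cv2.INTER_CUBIC))
u=snap('scene','scene4.png'); cv2.imwrite('pics/scene4b.png',cv2.resize(u['frame'][80:300,40:430,::-1],None,fx=2,fy=2,interpolation=cv2.INTER_CUBIC))
E
```

```text
clock: 42.35
tool_pos: [0.4623, 0.0012, 0.1126]
eef_rot: [-0.706, -0.03, 0.029, 0.707]
contact_force: [0.1, -0.1, 9.8]
opening: 0.177
clock: 43.35
tool_pos: [0.4634, 0.0016, 0.2952]
eef_rot: [-0.706, -0.032, 0.027, 0.707]
contact_force: [-0.1, 0.8, -0.6]
opening: 0.45
clock: 43.95
tool_pos: [0.4482, 0.1502, 0.2908]
eef_rot: [0.707, 0.029, -0.031, -0.706]
contact_force: [0.1, -1.7, -0.0]
opening: 0.451
t 43.95 pos [0.4482 0.1502 0.2908] F [ 0.1 -1.7 -0. ] op 0.451
[[0.996, -0.002, -0.085], [0.085, -0.001, 0.996], [-0.002, -1.0, -0.001]]
```

View pics/w26.png

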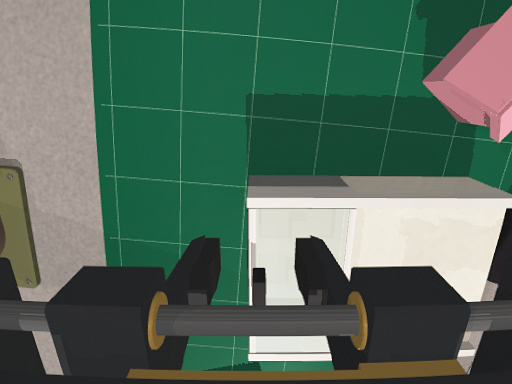

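View pics/top4c.png

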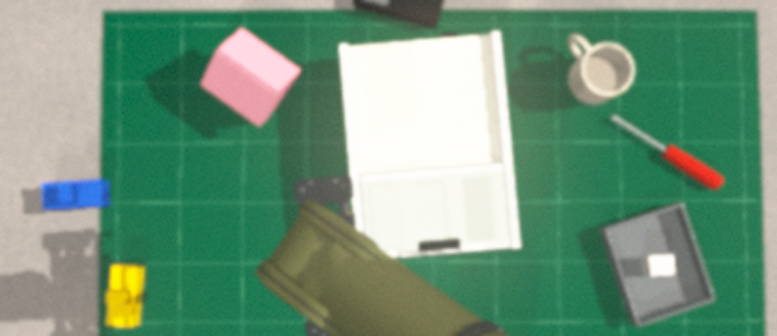

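View pics/scene4b.png

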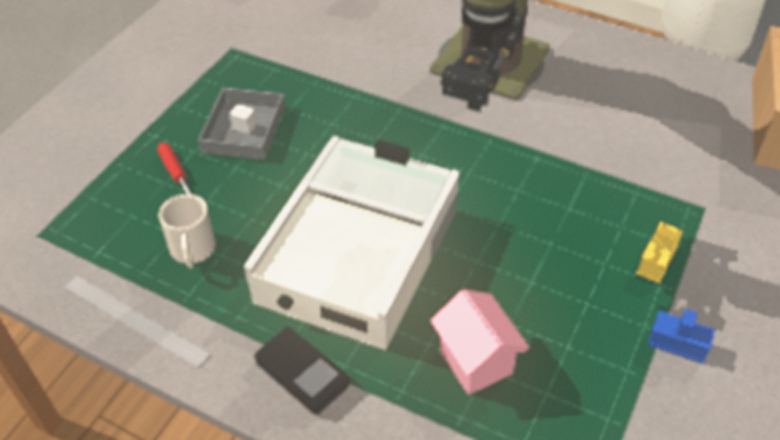

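The cover is shut (handle at the near end), the block is in the tray, no cassettes are left on the table, and the bystanders haven't moved. Handing in.

```bash
python3 -c "
from h import *
print(r.finish_job()); st()"
```

```text
the job is handed in; nothing more can be done
None
the job is handed in; nothing more can be done
```

The job is done and handed in at about 44 s of the 210 s allowed; `r.finish_job()` gives no verdict.

- **Cover opened:** it was already about 3 cm open at the start. I gripped the handle and slid it to the open stop.
- **Bays felt, left to right:** the fingertips touched a block in the left bay (tips at about 52 mm). They touched bare floor in the middle and right bays (about 10 mm). The pictures also showed those two empty.
- **Block:** the one block is in the grey tray, near its centre.
- **Cassettes:** two were present, now in the middle and left bays. Both went down to home height, and the pictures afterwards showed them upright and flush with the rim. The blue and yellow look-alikes were left alone.
- **Cover shut:** the handle moved back 0.190 m until it met the stop.
- **Last checks:** the final top and scene pictures showed the cover closed and the block in the tray. No cassettes were left on the table. The house, mug and screwdriver looked unmoved, and the gripper was clear of everything.

No check failed. The pictures disagreed by 2–3 mm on the tester's and cassettes' y position, which I corrected from closer views. I saw no cassette get knocked aside.

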